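# Turn the dispenser cap to its pouring lip

## Robot

A 6-joint arm with a two-finger parallel gripper is mounted at the origin on the work surface. World frame = base frame: x ahead of the robot, y to its left, z up, the work surface at z = 0. Lengths are in mm, angles in rad, forces in N, time in s.
With the tool pointing down it reaches from about 350 to 975 mm from the base axis. Payload 17.4 kg.
Tool frame: the origin (TCP) lies midway between the tips of the shut fingers; the grasp point (between the pads) lies 19 mm behind it (arm.grip_point_offset is the distance from the TCP to the grasp point, in mm); z points along the fingers, y is the line along which they close (so a half turn about z gives the same grasp; the last joint's range is limited). The gripper opens to 85 mm and grips with 20 to 120 N. Pads are 22 mm wide; open, the fingers measure 114 mm over their backs; the gripper's body (76 mm by 85 mm) begins 54 mm behind the grasp point. The pads swing forward as they close: fully open they stand 13 mm farther back than shut.
Start: joints at [1.272, 0.116, 1.442, -0, 1.584, -0.038], TCP at [174.059, 652.178, 231.303] pointing down, gripper open.
Joint ranges: [-2.83, 2.83], [-0.83, 2.19], [0.07, 2.5], [-1.14, 4.28], [0.01, 3], [-2.97, 2.97]. Speed limits (rad/s): [1.89, 1.89, 2.22, 3.14, 3.14, 3.14].

## Interface

Orientations are given as a unit quaternion [w, x, y, z].
In Python, from plant import readout, get_image, camera_model, job_done, arm gives the robot as it stands.
- The arm moves only by the tool step_arm, never from a script. Its argument "targets" is a list of rows, each an object with "travel": the shift along the tool's x, y, z in cm, a list of three; "twist": the turn, a rotation vector about the tool's x, y, z in rad, a list of three. In form: [{"travel": [dx, dy, dz], "twist": [wx, wy, wz]}, ...]. A call has 1 to 8 rows; each row shifts and turns the commanded pose from where the row before left it, along the tool's axes as they then stand; what a row does not reach is not made up. A row lasts 1/12 s, in which the tool goes at most 41.7 mm and 7.16 degrees, less where a joint would pass 70% of its speed; a pose out of reach is approached as far as the arm can. A call with a gripper value outside its range is refused whole. "hand" is the opening, from -1 (shut) to 1 (fully open), set as the call begins (left out, the last holds). The fingers move at their own pace and stop on an object; "grip_force" is the grip in N (left out, the last holds). Time passes only in rows, so rows that do not move let the fingers close. It gives the time, the measured TCP pose, the force, the opening and the grip force at its end, in the units of the state.
- readout.read_state(): the state, without advancing time (a new reading comes with each control period).
- get_image(name): name is "side" or "top"; returns the picture (420x560x3 uint8, blue, green, red); there is no depth.
- camera_model(name): a dict with "fx", "fy", "cx", "cy" (pixels), "R" (3x3) and "t" (3): a world point X has camera coordinates R X + t. Camera axes: x right, y down, z forward; pixel columns grow to the right and rows downward; lengths in mm; the calibration is good to about 2 mm. A picture is of the moment at which its call begins. camera_model takes no time and is no camera call.
- job_done(): hands the job in; it is judged then, once.
The state is a dict: "t": time; "joints": joint angles; "joint_velocities": joint speeds; "joint_torque": joint torques, N m; "eef_pos": TCP position; "tcp_rot": TCP orientation; "contact_force": force on the tool from outside, world axes, zero at the start; "wrist_torque": the same for the moment, N m; "opening": finger opening in mm; "gripper_force": force on a finger pad.
Only numpy, scipy, OpenCV 4.12 (cv2) and the standard library are available. Lean on these libraries where they do the work, as an engineer would, in place of code of your own. Each camera call takes 0.05 s, during which the arm holds its last target. There are 200 camera calls.

## Task

Two of the canisters on the low ash shelf have a black turning cap with a grip fin and a single opening, and a white pouring lip on the rim. On the shorter, wider of these two, turn the cap until its opening is squarely in line with the pouring lip, on the lip's side, then let go. Leave the cap of the taller, slimmer one as it is set.

Things in the scene. Friction and masses are not known exactly. Their poses are not given: they have to be found in the camera images.
- wide: The shorter, wider dispenser canister, translucent, 92 mm across, fixed on the shelf (shelf top 60 mm above the desk). Origin: centre of its underside; z up; +x points to its white pouring lip (26 mm wide, stands out 26 mm just under the cap), behind which lies the pour hole, 31 mm from the axis. Its black cap, also 92 mm across, has its flat top 81 mm above the origin and a fin to turn it by.
- wide_grip (a point): Point on the turning axis of the wide canister's cap, in its upright aluminium grip fin (40 mm long, 14 mm thick, 32 mm high above the cap's flat top), 22 mm above the flat top, at the height to grip. Turns with the cap: z up, +x along the fin, towards the opening (35 degrees to each side of +x, 21 to 42 mm from the axis); y across the fin.
- wide_cap (a joint): Angle of the wide canister's cap, rad, counter-clockwise positive seen from above. 0: opening over the pour hole, in line with the lip. Turns from -1.6 to 1.6 with light even friction (0.05 N m), no click or stop at 0, and stays where left. Starts 0.6 to 1.3 counter-clockwise of the lip.
- tall_opening (a point): Centre of the opening in the cap of the taller, slimmer dispenser canister (66 mm across, 158 mm to the top of its fin, same kind of cap, fin and lip), on the cap's top face, 22 mm from its axis; +x points from the axis towards the opening, z up. That cap also turns lightly; leave it as set.

How it is judged:
By the outcome, as a careful person would: the job done as asked, in the order asked, and still so for the second after the job is handed in, with the robot touching nothing.
It also fails if it takes over 32 s, if anything falls off the work surface, if the arm or the gripper's body presses on something with over 40 N, if the wrist force passes 120 N, or if a joint passes its speed limit or range.

## Working session

There is one attempt and no reset: what is moved stays moved. The work goes in short steps, Python scripts to look and compute and a tool call to move; the robot and the scene stay as the last step left them, time stands still between calls to the robot, and variables do not carry over. Pictures are saved under pics/ and viewed, at most 10 in all, crops included, and the job is handed in when it is done.

Besides the shell and the picture viewer there is one more tool, called after "Call:" as a command line: name --argument value ..., lists and objects as JSON in quotes. step_arm: Moves the arm, as the interface text tells. Its arguments: {"type":"object","properties":{"targets":{"type":"array"},"hand":{"type":"number"},"grip_force":{"type":"number"}},"required":["targets"]}

```bash
mkdir -p pics; python3 - <<'E'
from plant import *
import cv2
for n in("top","side"):
    cv2.imwrite(f"pics/{n}0.png",get_image(n)); m=camera_model(n); print(n,m)
print(readout.read_state())
E
```

```text
top {'fx': 546.1985497079814, 'fy': 546.1985497079814, 'cx': 281.37453465589175, 'cy': 215.61785571069677, 'R': array([[ 0.02275061, -0.99948863, -0.02246984],
       [-0.99802273, -0.02138853, -0.05910294],
       [ 0.05859212,  0.02377004, -0.99799897]]), 't': array([  14.61784454,  575.17191633, 1028.6512052 ])}
side {'fx': 453.2312388060521, 'fy': 453.2312388060521, 'cx': 283.37332552889836, 'cy': 211.01480435565978, 'R': array([[ 0.72727853, -0.68615271,  0.01613688],
       [-0.49362258, -0.53925515, -0.68230538],
       [ 0.47686758,  0.48826053, -0.73088916]]), 't': array([-426.34241937,  412.35669309,  684.92214933])}
{'t': 0.1, 'joints': array([ 1.27221170e+00,  1.16426036e-01,  1.44219625e+00, -3.30433320e-05,
        1.58399168e+00, -3.78186189e-02]), 'joint_velocities': array([ 0.00148755, -0.00079949, -0.00254791,  0.00149615, -0.00136766,
        0.00069063]), 'joint_torque': array([ 2.29965983e-03, -7.33670855e+01, -6.33790612e+01,  3.52909365e-05,
        5.16208936e-03, -1.23509352e-05]), 'eef_pos': array([174.00924905, 652.01038975, 230.64545118]), 'tcp_rot': array([-6.92015744e-05,  1.30014095e-01,  9.91512014e-01, -5.06215222e-04]), 'contact_force': array([-0.70093279,  0.43239873, -0.12660028]), 'wrist_torque': array([-0.00824603, -0.03558315,  0.04349108]), 'gripper_force': 0.0, 'opening': 85.36859570216374}
```

View pics/top0.png

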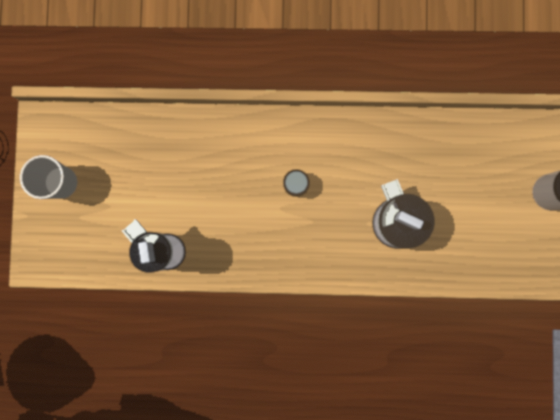

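View pics/side0.png

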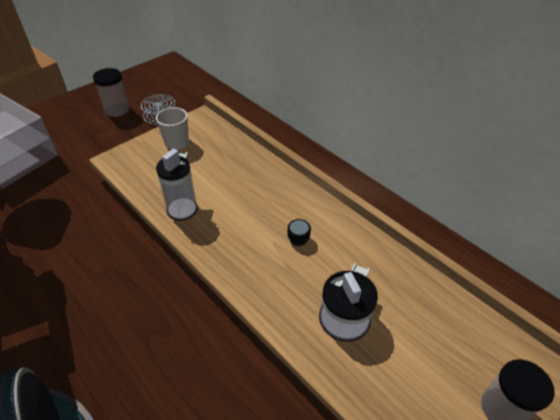

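The top picture shows the wide cap near (406,221), its lip near (393,189), the fin's far end near (422,222), and the opening apparently near (391,215). The tall one is at (150,252). I'll enlarge the wide one.

```bash
python3 - <<'E'
import cv2,numpy as np
a=cv2.imread("pics/top0.png")[170:260,360:450]; b=cv2.imread("pics/side0.png")[255:345,305:395]
f=lambda i:cv2.resize(i,(400*1,400),interpolation=cv2.INTER_CUBIC)
o=np.hstack([f(a),f(b)])
cv2.imwrite("pics/crop.png",np.clip(o.astype(float)*1.3,0,255))
E
```

```text
[ WARN:0@0.035] global loadsave.cpp:1063 imwrite_ Unsupported depth image for selected encoder is fallbacked to CV_8U.
```

View pics/crop.png

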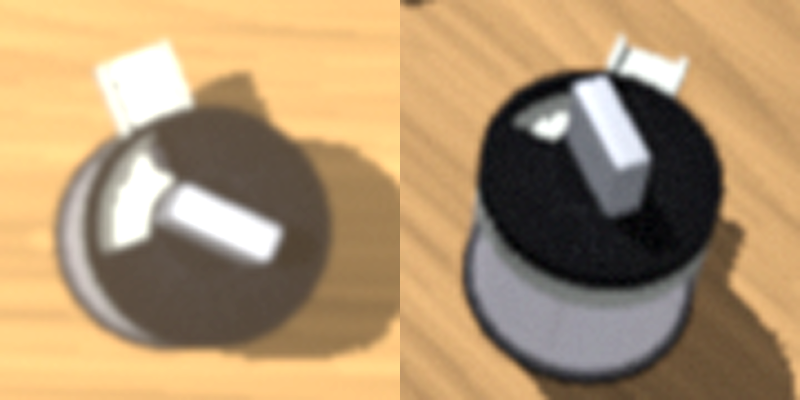

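The left half is the top view. The cap circle is centred at about (211,226), the fin's top corners are (180,183), (285,233), (270,263), (165,217), and the lip's corners are (95,70), (167,40), (190,100), (122,130). The opening is to the fin's left. The right half (side view) has the fin's top at (575,88), (606,78), (650,155), (618,170).

```bash
cat > h.py <<'E'
import numpy as np
from plant import camera_model
def w(n,px,z):
    m=camera_model(n);R=m["R"];o=-R.T@m["t"];px=np.atleast_2d(px)
    d=np.c_[(px[:,0]-m["cx"])/m["fx"],(px[:,1]-m["cy"])/m["fy"],np.ones(len(px))]@R
    return (o+d*((z-o[2])/d[:,2])[:,None])[:,:2]
E
python3 - <<'E'
from h import *
s=90/400
T=lambda p:np.array(p)*s+[360,170]-.4
S=lambda p:(np.array(p)-[400,0])*s+[305,255]-.4
ang=lambda v:np.arctan2(v[1],v[0])
print("cap",w("top",T([[211,226]]),141),w("top",T([[92,226],[330,226],[211,106],[211,346]]),141))
f=w("top",T([[180,183],[285,233],[270,263],[165,217]]),173);print("fin",f.mean(0),f)
v=(f[0]+f[3]-f[1]-f[2])/2;print(v,ang(v))
g=w("side",S([[575,88],[606,78],[650,155],[618,170]]),173);v=(g[0]+g[1]-g[2]-g[3])/2;print("side fin",g.mean(0),v,ang(v))
l=w("top",T([[95,70],[167,40],[190,100],[122,130]]),135);print("lip",l);c=w("top",T([[211,226]]),141)[0]
v=(l[0]+l[1]-l[2]-l[3]);print(ang(v),ang((l[0]+l[1])/2-c),ang((l[0]+l[1])/2-f.mean(0)),ang(l[0]-l[3]),ang(l[1]-l[2]))
E
```

```text
cap [[ 563.83905779 -186.74584221]] [[ 562.8711543  -141.99842457]
 [ 564.8048392  -231.39515293]
 [ 609.3351196  -186.32633787]
 [ 518.60709261 -187.1629114 ]]
fin [ 562.93585197 -185.21315687] [[ 577.55287853 -168.76525043]
 [ 560.11341581 -206.9935006 ]
 [ 549.06646753 -201.64807787]
 [ 565.01064602 -163.44579858]]
[16.69182061 38.21526473] 1.158986916605171
side fin [ 563.00141558 -183.89411045] [14.73441408 33.62544546] 1.157804885102843
lip [[ 622.86147037 -143.36037253]
 [ 634.92822153 -170.60701295]
 [ 612.09434847 -179.57113947]
 [ 600.08072948 -153.8878655 ]]
0.4038263294495734 0.4290622915930083 0.40439630253378683 0.4328891454922448 0.3740936809412345
```

Call:
step_arm --targets '[{"travel": [0, 0, -3.5], "twist": [0, 0, 0]}, {"travel": [0, 0, -3.5], "twist": [0, 0, 0]}, {"travel": [-2.4, -2.9, 0], "twist": [0, 0, 0]}, {"travel": [-2.4, -2.9, 0], "twist": [0, 0, 0]}, {"travel": [-2.4, -2.9, 0], "twist": [0, 0, 0]}, {"travel": [-2.4, -2.9, 0], "twist": [0, 0, 0]}, {"travel": [-2.4, -2.9, 0], "twist": [0, 0, 0]}, {"travel": [-2.4, -2.9, 0], "twist": [0, 0, 0]}]' --hand 1 --grip_force 25

```text
t: 0.77
eef_pos: [268.6, 445.2, 300.9]
tcp_rot: [-0.0, 0.13, 0.992, -0.0]
contact_force: [1.0, 0.7, 0.3]
opening: 85.5
gripper_force: 0.0
```

Call:
step_arm --targets '[{"travel": [-2.4, -2.9, 0], "twist": [0, 0, 0]}, {"travel": [-2.4, -2.9, 0], "twist": [0, 0, 0]}, {"travel": [-2.4, -2.9, 0], "twist": [0, 0, 0]}, {"travel": [-2.4, -2.9, 0], "twist": [0, 0, 0]}, {"travel": [-2.4, -2.9, 0], "twist": [0, 0, 0]}, {"travel": [-2.4, -2.9, 0], "twist": [0, 0, 0]}, {"travel": [-2.4, -2.9, 0], "twist": [0, 0, 0]}, {"travel": [-2.4, -2.9, 0], "twist": [0, 0, 0]}]'

```text
t: 1.43
eef_pos: [394.1, 171.5, 301.3]
tcp_rot: [0.0, 0.13, 0.992, 0.0]
contact_force: [0.2, 0.8, 0.0]
opening: 85.3
gripper_force: 0.0
```

Call:
step_arm --targets '[{"travel": [-2.4, -2.9, 0], "twist": [0, 0, 0]}, {"travel": [-2.4, -2.9, 0], "twist": [0, 0, 0]}, {"travel": [-2.4, -2.9, 0], "twist": [0, 0, 0]}, {"travel": [-2.4, -2.9, 0], "twist": [0, 0, 0]}, {"travel": [-2.4, -2.9, 0], "twist": [0, 0, 0]}, {"travel": [-2.4, -2.9, 0], "twist": [0, 0, 0]}, {"travel": [-2.4, -2.9, 0], "twist": [0, 0, 0]}, {"travel": [-2.4, -2.9, 0], "twist": [0, 0, 0]}]'

```text
t: 2.1
eef_pos: [520.0, -102.4, 301.1]
tcp_rot: [-0.0, 0.13, 0.991, 0.0]
contact_force: [0.2, 1.8, 0.3]
opening: 85.2
gripper_force: 0.0
```

Call:
step_arm --targets '[{"travel": [0, 0, 0], "twist": [0, 0, 0.12]}, {"travel": [0, 0, 0], "twist": [0, 0, 0.12]}, {"travel": [0, 0, 0], "twist": [0, 0, 0.12]}, {"travel": [0, 0, 0], "twist": [0, 0, 0.12]}, {"travel": [0, 0, 0], "twist": [0, 0, 0.12]}, {"travel": [0, 0, 0], "twist": [0, 0, 0.12]}, {"travel": [0, 0, 0], "twist": [0, 0, 0.12]}, {"travel": [0, 0, 0], "twist": [0, 0, 0.12]}]'

```text
t: 2.77
eef_pos: [519.6, -100.4, 301.0]
tcp_rot: [-0.0, 0.576, 0.818, -0.0]
contact_force: [0.3, -0.9, -0.3]
opening: 85.5
gripper_force: 0.0
```

Call:
step_arm --targets '[{"travel": [0, 0, 0], "twist": [0, 0, 0.12]}, {"travel": [0, 0, 0], "twist": [0, 0, 0.12]}, {"travel": [0, 0, 0], "twist": [0, 0, 0.12]}, {"travel": [0, 0, 0], "twist": [0, 0, 0.12]}, {"travel": [0, 0, 0], "twist": [0, 0, 0.12]}, {"travel": [0, 0, 0], "twist": [0, 0, 0.12]}, {"travel": [0, 0, 0], "twist": [0, 0, 0]}]'

```text
t: 3.35
eef_pos: [519.6, -100.4, 301.0]
tcp_rot: [-0.0, 0.827, 0.562, -0.0]
contact_force: [0.2, -0.2, 0.0]
opening: 85.1
gripper_force: 0.0
```

```bash
cat >> h.py <<'E'
def rem(p,yaw):
    from plant import readout
    from scipy.spatial.transform import Rotation as Ro
    s=readout.read_state();q=s["tcp_rot"];M=Ro.from_quat([q[1],q[2],q[3],q[0]])
    D=Ro.from_matrix(np.c_[[np.cos(yaw),np.sin(yaw),0],[np.sin(yaw),-np.cos(yaw),0],[0,0,-1]])
    print(s["t"],s["eef_pos"],"yaw",np.arctan2(*M.as_matrix()[[1,0],0]),"travel cm",(M.inv().apply(np.array(p)-s["eef_pos"])/10).round(2),"twist",(M.inv()*D).as_rotvec().round(3),"F",s["contact_force"].round(1),"open",s["opening"],s["gripper_force"],"tq",s["wrist_torque"].round(2))
E
python3 -c "
from h import *
rem([563.2,-185.5,147],1.159)"
```

```text
3.35 [ 519.60840462 -100.37327231  300.9946587 ] yaw 1.1946295908589426 travel cm [-6.31  7.19 15.4 ] twist [-0.     0.     0.036] F [ 0.2 -0.2  0. ] open 85.08904302221484 0.0 tq [ 0.05 -0.01  0.03]
```

Call:
step_arm --targets '[{"travel": [-2.1, 2.4, 0], "twist": [0, 0, 0]}, {"travel": [-2.1, 2.4, 0], "twist": [0, 0, 0]}, {"travel": [-2.1, 2.4, 0], "twist": [0, 0, 0]}, {"travel": [0, 0, 3.3], "twist": [0, 0, 0.036]}, {"travel": [0, 0, 3.3], "twist": [0, 0, 0]}, {"travel": [0, 0, 3.4], "twist": [0, 0, 0]}, {"travel": [0, 0, 0], "twist": [0, 0, 0]}, {"travel": [0, 0, 0], "twist": [0, 0, 0]}]'

```text
t: 4.02
eef_pos: [563.5, -185.0, 200.5]
tcp_rot: [-0.001, 0.834, 0.551, -0.001]
contact_force: [0.6, 0.6, 1.4]
opening: 85.2
gripper_force: 0.0
```

```bash
python3 -c "
from h import *
from plant import get_image
import cv2
rem([563.2,-185.5,147],1.159)
i=get_image('side')[200:380,230:470]
cv2.imwrite('pics/s1.png',cv2.resize(i,None,fx=3.3,fy=3.3,interpolation=cv2.INTER_CUBIC))"
```

```text
4.0167 [ 563.45626108 -184.9572246   200.49427976] yaw 1.1676756408992173 travel cm [-0.06  0.01  5.35] twist [-0.003  0.     0.009] F [0.6 0.6 1.4] open 85.16997705812716 0.0 tq [ 0.    0.01 -0.03]
```

View pics/s1.png

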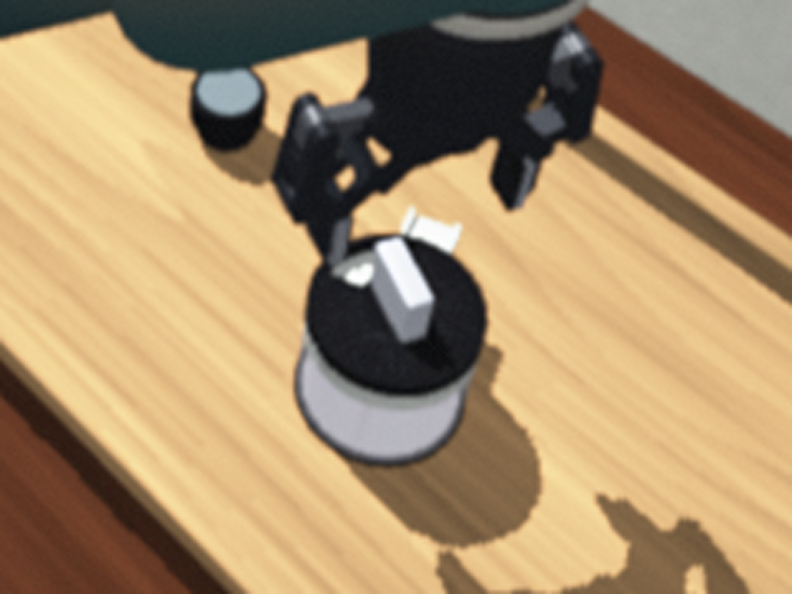

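The picture shows the open fingers at about (340,255) and (515,200), either side of the fin at (405,290), so I can go down.

Call:
step_arm --targets '[{"travel": [-0.05, 0, 2], "twist": [0, 0, 0.009]}, {"travel": [0, 0, 2], "twist": [0, 0, 0]}, {"travel": [0, 0, 1.3], "twist": [0, 0, 0]}, {"travel": [0, 0, 0], "twist": [0, 0, 0]}, {"travel": [0, 0, 0], "twist": [0, 0, 0]}]'

```text
t: 4.48
eef_pos: [564.2, -185.7, 149.7]
tcp_rot: [0.0, 0.837, 0.547, 0.0]
contact_force: [0.2, 0.1, -0.3]
opening: 85.4
gripper_force: 0.0
```

Call:
step_arm --targets '[{"travel": [0, 0, 0], "twist": [0, 0, 0]}, {"travel": [0, 0, 0], "twist": [0, 0, 0]}, {"travel": [0, 0, 0], "twist": [0, 0, 0]}, {"travel": [0, 0, 0], "twist": [0, 0, 0]}, {"travel": [0, 0, 0], "twist": [0, 0, 0]}, {"travel": [0, 0, 0], "twist": [0, 0, 0]}, {"travel": [0, 0, 0], "twist": [0, 0, 0]}, {"travel": [0, 0, 0], "twist": [0, 0, 0]}]' --hand -1 --grip_force 25

```text
t: 5.15
eef_pos: [563.0, -185.3, 148.7]
tcp_rot: [-0.001, 0.838, 0.546, -0.001]
contact_force: [-12.3, 5.4, 8.8]
opening: 13.2
gripper_force: 25.9
```

```bash
python3 -c "
from h import *
rem([563.2,-185.5,147],0.414)"
```

```text
5.15 [ 562.95789294 -185.25360691  148.7029174 ] yaw 1.1558975303007748 travel cm [-0.01  0.03  0.17] twist [-0.002  0.001  0.742] F [-12.3   5.4   8.8] open 13.196258445387588 25.888193249702454 tq [0.72 1.91 0.07]
```

Call:
step_arm --targets '[{"travel": [0, -0.05, 0], "twist": [0, 0, 0]}, {"travel": [0, 0, 0], "twist": [0, 0, 0.08]}, {"travel": [0, 0, 0], "twist": [0, 0, 0.08]}, {"travel": [0, 0, 0], "twist": [0, 0, 0.08]}, {"travel": [0, 0, 0], "twist": [0, 0, 0.08]}, {"travel": [0, 0, 0], "twist": [0, 0, 0.08]}, {"travel": [0, 0, 0], "twist": [0, 0, 0.08]}]'

```text
t: 5.73
eef_pos: [562.4, -184.9, 148.7]
tcp_rot: [-0.001, 0.944, 0.33, -0.001]
contact_force: [-13.8, 6.5, 8.2]
opening: 13.4
gripper_force: 25.9
```

Call:
step_arm --targets '[{"travel": [0, 0, 0], "twist": [0, 0, 0.08]}, {"travel": [0, 0, 0], "twist": [0, 0, 0.08]}, {"travel": [0, 0, 0], "twist": [0, 0, 0.08]}, {"travel": [0, 0, 0], "twist": [0, 0, 0.025]}, {"travel": [0, 0, 0], "twist": [0, 0, 0]}, {"travel": [0, 0, 0], "twist": [0, 0, 0]}, {"travel": [0, 0, 0], "twist": [0, 0, 0]}]'

```text
t: 6.32
eef_pos: [562.3, -184.7, 148.7]
tcp_rot: [-0.001, 0.979, 0.204, -0.001]
contact_force: [-16.1, 7.8, 10.1]
opening: 13.7
gripper_force: 26.1
```

```bash
python3 -c "
from h import *
from plant import get_image
import cv2
rem([563.2,-185.5,147],0.414)
for n in('top','side'): cv2.imwrite(f'pics/{n}2.png',get_image(n))
b=cv2.imread('pics/side2.png')[235:345,285:415]
cv2.imwrite('pics/s2.png',cv2.resize(b,None,fx=5,fy=5,interpolation=cv2.INTER_CUBIC))"
```

```text
6.3167 [ 562.27866885 -184.67676617  148.73025537] yaw 0.41100701774526516 travel cm [0.05 0.11 0.17] twist [-0.003  0.002 -0.003] F [-16.1   7.8  10.1] open 13.739169438847506 26.0924631357193 tq [ 1.23  2.44 -0.01]
```

View pics/s2.png

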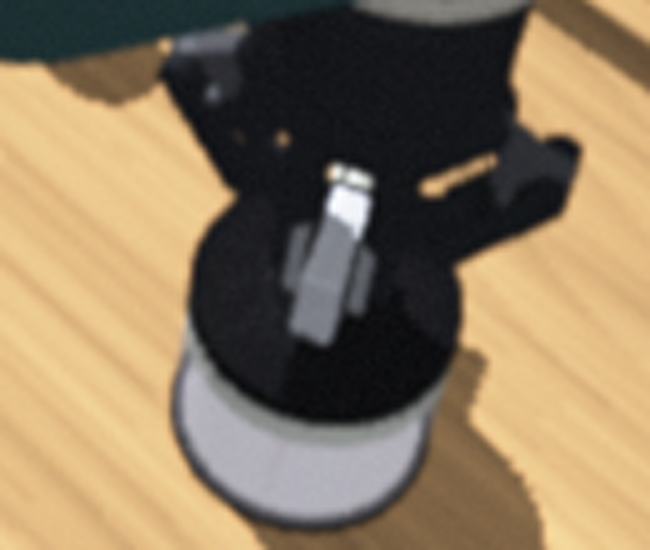

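The fin now points at the lip, visible behind it at (350,178). I'll let go, rise and check.

Call:
step_arm --targets '[{"travel": [0, 0, 0], "twist": [0, 0, 0]}, {"travel": [0, 0, 0], "twist": [0, 0, 0]}, {"travel": [0, 0, 0], "twist": [0, 0, 0]}, {"travel": [0, 0, 0], "twist": [0, 0, 0]}, {"travel": [0, 0, 0], "twist": [0, 0, 0]}, {"travel": [0, 0, 0], "twist": [0, 0, 0]}, {"travel": [0, 0, 0], "twist": [0, 0, 0]}, {"travel": [0, 0, 0], "twist": [0, 0, 0]}]' --hand 1

```text
t: 7.08
eef_pos: [563.4, -185.4, 148.3]
tcp_rot: [0.0, 0.979, 0.204, -0.0]
contact_force: [0.9, -0.7, -0.8]
opening: 85.8
gripper_force: 0.0
```

Call:
step_arm --targets '[{"travel": [0, 0, -2], "twist": [0, 0, 0]}, {"travel": [0, 0, -3.5], "twist": [0, 0, 0]}, {"travel": [0, 0, -3.5], "twist": [0, 0, 0]}, {"travel": [0, 0, -3.5], "twist": [0, 0, 0]}, {"travel": [-3.5, 0, 0], "twist": [0, 0, 0]}, {"travel": [-3.5, 0, 0], "twist": [0, 0, 0]}, {"travel": [-3.5, 0, 0], "twist": [0, 0, 0]}, {"travel": [-3.5, 0, 0], "twist": [0, 0, 0]}]'

```text
t: 7.75
eef_pos: [433.7, -241.5, 273.3]
tcp_rot: [0.0, 0.979, 0.204, 0.0]
contact_force: [1.1, -0.7, -0.7]
opening: 85.5
gripper_force: 0.0
```

Call:
step_arm --targets '[{"travel": [-1.2, 3.5, 0], "twist": [0, 0, 0]}, {"travel": [-1.2, 3.5, 0], "twist": [0, 0, 0]}, {"travel": [0, 3.5, 0], "twist": [0, 0, 0]}, {"travel": [0, 3.5, 0], "twist": [0, 0, 0]}, {"travel": [0, 3.5, 0], "twist": [0, 0, 0]}, {"travel": [0, 3.5, 0], "twist": [0, 0, 0]}, {"travel": [0, 3.5, 0], "twist": [0, 0, 0]}, {"travel": [0, 0, 0], "twist": [0, 0, 0]}]'

```text
t: 8.42
eef_pos: [511.8, -479.8, 270.2]
tcp_rot: [-0.001, 0.979, 0.203, -0.001]
contact_force: [0.0, 0.8, -0.3]
opening: 85.4
gripper_force: 0.0
```

```bash
python3 - <<'E'
from plant import *
import cv2,numpy as np
print(readout.read_state()["t"],readout.read_state()["eef_pos"])
a=get_image("top"); b=get_image("side")
cv2.imwrite("pics/top3.png",a);cv2.imwrite("pics/side3.png",b)
f=lambda i:cv2.convertScaleAbs(cv2.resize(i,(400,400),interpolation=cv2.INTER_CUBIC),alpha=1.3)
cv2.imwrite("pics/crop3.png",np.hstack([f(a[170:260,360:450]),f(b[255:345,305:395])]))
E
```

```text
8.4167 [ 511.77697976 -479.7584281   270.20231687]
```

View pics/crop3.png

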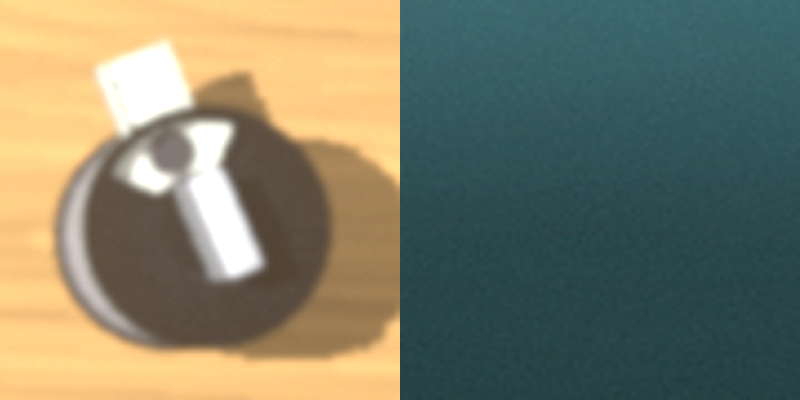

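The top crop shows the opening spanning (115,175) to (235,125), with the pour hole centred in it at (172,152) and the lip right behind. I'll check the numbers.

```bash
python3 - <<'E'
from h import *
import cv2
T=lambda p:np.array(p)*.225+[360,170]-.4
c=np.array([563,-185.3]); ang=lambda v:np.arctan2(v[...,1],v[...,0])
for z in(132,136,140): h=w("top",T([[172,152]]),z)-c; print("hole",z,ang(h),np.linalg.norm(h))
o=w("top",T([[115,175],[235,125]]),141)-c;print("opening",ang(o),ang(o).mean(),np.linalg.norm(o,axis=1))
# lip: bright low-saturation blob
a=cv2.imread("pics/top3.png")[170:260,360:450]
m=((a.min(2)>150)).astype(np.uint8);m[27:]=0
n,l,st,ce=cv2.connectedComponentsWithStats(m);k=1+st[1:,4].argmax()
ys,xs=np.where(l==k);r=cv2.minAreaRect(np.c_[xs,ys].astype(np.float32));b=cv2.boxPoints(r)+[360,170]
print(st[k],r)
q=w("top",b,135);print(q,ang(np.roll(q,-1,0)-q),"centre",ang(q.mean(0)-c))
E
```

```text
hole 132 [0.38227411] 31.601527938033293
hole 136 [0.40855274] 31.57991395919093
hole 140 [0.43484918] 31.580129073272914
opening [ 1.06354915 -0.25221487] 0.40566714431885464 [39.89101844 40.58484312]
[ 22   9  21  18 267] ((31.746578216552734, 18.657535552978516), (15.332390785217285, 18.024335861206055), 69.44395446777344)
[[ 624.05385433 -142.73976008]
 [ 635.42533201 -171.13948045]
 [ 611.1404751  -180.46862023]
 [ 599.78894104 -152.11936991]] [-1.1899382  -2.77482028  1.95166251  0.36885832] centre 0.4092510100794862
```

```bash
python3 -c "
from plant import *
print(job_done())"
```

```text
the job is handed in; nothing more can be done
None
```

I turned the wide canister's cap about 0.74 rad clockwise, so its opening is in line with the pouring lip to about 1–2 degrees by the camera. I then let go, moved the arm clear and handed the job in at about 8.5 s; the tall canister's cap was not touched.

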